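# Find the socket that fits the valve nut

### The job

The brass shut-off valve on the kitchen worktop has a hex nut on top, and just one of the three steel sockets on the wooden batten fits it (two of them look alike from outside): try them on the nut until one goes fully down over it, and stand every socket that does not fit upright back on the batten. Finish while still holding the socket that fits by its stem, fully seated on the nut: do not let go of it at the end. Do not disturb the other things on the worktop.

Things in the scene. Friction and masses are not known exactly. Their poses are not given: they have to be found in the camera images.
- socket_b_mid (a point): One of the two wide steel sockets, alike outside, standing mouth down, 90 mm tall, 0.3 kg: hexagonal barrel 48 mm across flats, 55 over corners, 50 tall; on it a square adapter stem 22 x 22 x 40 mm to grip. Point on the axis half-way up: 45 mm above the mouth, 5 below the stem's foot. z up; x, y square to the stem's sides; flats of barrel and hex bore face x and every 60 degrees. Whether it fits is not told.
- socket_c_mid (a point): One of the two wide steel sockets, alike outside, standing mouth down, 90 mm tall, 0.3 kg: hexagonal barrel 48 mm across flats, 55 over corners, 50 tall; on it a square adapter stem 22 x 22 x 40 mm to grip. Point on the axis half-way up: 45 mm above the mouth, 5 below the stem's foot. z up; x, y square to the stem's sides; flats of barrel and hex bore face x and every 60 degrees. Whether it fits is not told.
- socket_a_mid (a point): The slender steel socket, standing mouth down, 90 mm tall, 0.3 kg: hexagonal barrel only 34 mm across flats outside, 50 tall, so too small for the nut; on it a square adapter stem 22 x 22 x 40 mm. Point on the axis half-way up: 45 mm above the mouth, 5 below the stem's foot. z up; x, y square to the stem's sides; flats of barrel and hex bore face x and every 60 degrees.
- nut_seat (a point): Centre of the flat shoulder (58 mm across, 55 mm above the worktop) at the foot of the valve's brass hex nut, z up. The nut, fixed, stands on it: 36 mm across flats, sides 14 mm high, flats facing x and every 60 degrees; then a cone 8 mm high narrowing from 36 to 28 mm; then a spindle 8 mm thick, its tip 37 mm above this point.
- valve: The brass shut-off valve with copper pipe ends along its y, on a plywood board 130 by 170 by 18 mm (x, y, z) that is screwed down and does not move. Origin at the centre of the board's underside, directly below the nut.
- batten: A fixed raised strip of light wood, 64 mm wide (its x), 300 mm long (its y), 40 mm high, on which the sockets stand in a row 95 mm apart; origin at the centre of its underside, top face 40 mm above it.
- soap_bottle: Bystander, loose: a clear plastic bottle, 64 mm across, 190 mm tall; origin at its underside.
- tape_roll: Bystander, loose: a roll of pale tape lying flat, 100 mm across, 25 mm high; origin at its underside.
- screwdriver: Bystander, loose: a screwdriver lying down; low.
- wrench: Bystander, loose: an open-ended spanner lying flat; low.
- jar: Bystander, loose: a glass jar with a steel cap, 72 mm across, 100 mm tall; origin at its underside.
- socket_a: The same socket as socket_a_mid; origin at the centre of its mouth. Bore open below, 44 mm deep. The one socket that fits has a bore 39 mm across flats: it enters within about 7 degrees of alignment, and is fully home when its mouth rests on the shoulder at the nut's foot. The two others are too small and stop on the nut's cone, mouth 15 mm or more above the shoulder.
- socket_b: The same socket as socket_b_mid; origin at the centre of its mouth. Bore open below, 44 mm deep. The one socket that fits has a bore 39 mm across flats: it enters within about 7 degrees of alignment, and is fully home when its mouth rests on the shoulder at the nut's foot. The two others are too small and stop on the nut's cone, mouth 15 mm or more above the shoulder.
- socket_c: The same socket as socket_c_mid; origin at the centre of its mouth. Bore open below, 44 mm deep. The one socket that fits has a bore 39 mm across flats: it enters within about 7 degrees of alignment, and is fully home when its mouth rests on the shoulder at the nut's foot. The two others are too small and stop on the nut's cone, mouth 15 mm or more above the shoulder.

How it is judged:
By the outcome, as a careful person would: the job done as asked, in the order asked, and still so for the second after the job is handed in, while the arm keeps its last pose, push and grip.
It also fails if it takes over 64 s, if anything falls off the work surface, if the arm or the gripper's body presses on something with over 40 N, if the wrist force passes 120 N, or if a joint passes its speed limit or range.

### The arm

A 7-joint arm with a two-finger parallel gripper is mounted at the origin on the work surface. World frame = base frame: x ahead of the robot, y to its left, z up, the work surface at z = 0. Lengths are in m, angles in rad, forces in N, time in s.
With the tool pointing down it reaches from about 0.4 to 0.875 m from the base axis. Payload 19.3 kg.
Tool frame: the origin (TCP) lies midway between the tips of the shut fingers; the grasp point (between the pads) lies 19 mm behind it (r.pinch_z is the distance from the TCP to the grasp point, in m); z points along the fingers, y is the line along which they close (so a half turn about z gives the same grasp; the last joint's range is limited). The gripper opens to 85 mm and grips with 20 to 120 N. Pads are 22 mm wide; open, the fingers measure 114 mm over their backs; the gripper's body (76 mm by 85 mm) begins 54 mm behind the grasp point. The pads swing forward as they close: fully open they stand 13 mm farther back than shut.
Start: joints at [-1.225, 0.521, -0.036, 1.599, 0.021, 1.021, -0.113], TCP at [0.252, 0.572, 0.231] pointing down, gripper open.
Joint ranges: [-2.91, 2.91], [-0.3, 2.13], [-1.5, 1.42], [0.17, 2.43], [-1.26, 4.41], [0.16, 1.93], [-2.52, 2.52]. Speed limits (rad/s): [1.89, 1.89, 2.39, 2.39, 3.01, 3.01, 3.01].

### API

Orientations are given as a unit quaternion [w, x, y, z].
In Python, from cell import r gives the robot as it stands.
- The arm moves only by the tool move_arm, never from a script. Its argument "plan" is a list of rows, each a list of 3 entries, a list of its own where there are three numbers: the shift along the world's x, y, z in cm, then the turn, a rotation vector about the world's x, y, z in degrees, then the opening in per cent of the stroke, from 0 (shut) to 100 (fully open). A call has 1 to 8 rows; each row is the pose to reach, as a shift and turn from the pose commanded when the call began; what a row does not reach only later rows make up. A row lasts 1/8 s, in which the tool goes at most 62.5 mm and 10.7 degrees, less where a joint would pass 70% of its speed; a pose out of reach is approached as far as the arm can. A call with a gripper value outside its range is refused whole. The fingers move at their own pace and stop on an object; "force" is the grip in N (left out, the last holds). Time passes only in rows, so rows that repeat a pose let the fingers close. It gives the time, the measured TCP pose, the force, the opening and the grip force at its end, in the units of the state.
- r.sense(): the state, without advancing time (a new reading comes with each control period).
- r.capture(name): name is "scene" or "top" or "wrist"; returns a dict with "frame" (420x560x3 uint8, red, green, blue), "depth" (420x560 float32, m along the optical axis (not along the pixel's ray), 0 where there is no reading), "fx", "fy", "cx", "cy" (pixels), "world_to_cam" (4x4, takes a point from world to camera coordinates). Camera axes: x right, y down, z forward; pixel columns grow to the right and rows downward; lengths in m; the calibration is good to about 2 mm. The wrist camera is an equidistant fisheye: a pixel r from the principal point sees the ray r / f radians off the axis. A picture is of the moment at which its call begins.
- r.close_job(): hands the job in; it is judged then, once.
Trained networks look in the newest picture that a camera, given by its name, has taken for a name from the list of things; names that differ only in an ending like _2 or _b are one class to them, and where a whole thing is asked for, a point or a joint stands for the part that bears it (a point fixed in the world has none). Each returns a list of dicts, best first, with "score" (0 to 1); they miss things now and then, are a little off and sometimes report something else, mostly with a low value. They report only what shows in the picture. A call takes as long as a camera call.
- r.find_in(camera, target): "extent" ([left, top, width, height] in pixels, round what is visible of it).
- r.trace(camera, target): "mask" (420x560 bool, what is visible of it) and "extent" ([left, top, width, height] in pixels, round what is visible of it).
The state is a dict: "clock": time; "joints": joint angles; "qd": joint speeds; "joint_efforts": joint torques, N m; "ee_pos": TCP position; "tcp_rot": TCP orientation; "ft_force": force on the tool from outside, world axes, zero at the start; "ft_torque": the same for the moment, N m; "opening": finger opening in m; "grip_force": force on a finger pad.
Only numpy, scipy, OpenCV 4.12 (cv2) and the standard library are available. Lean on these libraries where they do the work, as an engineer would, in place of code of your own. Each camera call takes 0.05 s, during which the arm holds its last target. There are 200 camera calls.

## Working session

There is one attempt and no reset: what is moved stays moved. The work goes in short steps, Python scripts to look and compute and a tool call to move; the robot and the scene stay as the last step left them, time stands still between calls to the robot, and variables do not carry over. Pictures are saved under pics/ and viewed, at most 10 in all, crops included, and the job is handed in when it is done.

Besides the shell and the picture viewer there is one more tool, called by a JSON object that holds its "op" and its "data", one argument or row to a line. move_arm: Moves the arm, as the interface text tells. Its arguments: {"type":"object","properties":{"plan":{"type":"array"},"force":{"type":"number"}},"required":["plan"]}

```bash
mkdir -p pics; ls
cat > h.py <<'E'
import numpy as np, cv2
from cell import r
def cloud(c):
    d=c["depth"]; v,u=np.mgrid[:d.shape[0],:d.shape[1]]
    P=np.stack([(u-c["cx"])/c["fx"]*d,(v-c["cy"])/c["fy"]*d,d,np.ones_like(d)],-1)
    W=P@np.linalg.inv(c["world_to_cam"]).T
    W=W[...,:3]; W[d<=0]=np.nan
    return W
E
python3 - <<'E'
from h import *
s=r.sense(); print({k:np.round(v,3) for k,v in s.items()}, r.pinch_z)
ims=[]
for n in("top","scene"):
    c=r.capture(n); np.savez(n,**c); ims.append(c["frame"])
    cv2.imwrite(f"pics/{n}0.png",c["frame"][...,::-1])
    W=cloud(c)
    for t in("socket_a","socket_b","valve","batten","nut_seat","soap_bottle","jar","tape_roll"):
        for x in r.trace(n,t)[:4]:
            m=x["mask"]; p=W[m]; p=p[~np.isnan(p[:,0])]
            print(n,t,round(x["score"],2),x["extent"],np.round(np.percentile(p,[2,50,98],axis=0),3).tolist() if len(p) else None)
E
```

```text
pics
{'clock': np.float64(0.0), 'joints': array([-1.225,  0.522, -0.036,  1.6  ,  0.021,  1.021, -0.113]), 'qd': array([-0.001,  0.   ,  0.   ,  0.   ,  0.002,  0.   , -0.001]), 'joint_efforts': array([ 1.0000e-03, -9.2711e+01,  1.9800e+00, -3.6993e+01,  1.8000e-02,
        8.0000e-03, -0.0000e+00]), 'ee_pos': array([0.252, 0.571, 0.231]), 'tcp_rot': array([-0.   ,  0.206,  0.978, -0.001]), 'ft_force': array([-0.211, -0.161, -0.034]), 'ft_torque': array([ 0.042, -0.051, -0.039]), 'grip_force': np.float64(0.0), 'opening': np.float64(0.085)} 0.0187
top socket_a 0.95 [115.2, 223.8, 32.3, 27.4] [[0.494, 0.282, 0.04], [0.519, 0.298, 0.089], [0.543, 0.342, 0.131]]
top socket_a 0.59 [161.1, 233.6, 28.8, 29.7] [[0.475, 0.189, 0.045], [0.5, 0.206, 0.09], [0.523, 0.236, 0.131]]
top socket_a 0.52 [208.0, 248.2, 25.1, 22.8] [[0.458, 0.101, 0.042], [0.478, 0.114, 0.094], [0.492, 0.133, 0.131]]
top socket_b 0.95 [115.2, 223.8, 32.3, 27.4] [[0.494, 0.282, 0.04], [0.519, 0.298, 0.089], [0.543, 0.342, 0.131]]
top socket_b 0.59 [161.1, 233.6, 28.8, 29.7] [[0.475, 0.189, 0.045], [0.5, 0.206, 0.09], [0.
[... 1869 characters left out ...]
ne valve 0.4 [280.4, 117.4, 18.8, 30.8] [[0.438, 0.186, -0.001], [0.506, 0.201, 0.088], [0.526, 0.265, 0.131]]
scene batten 0.9 [249.5, 114.4, 86.6, 70.4] [[0.441, 0.06, 0.002], [0.506, 0.168, 0.038], [0.561, 0.341, 0.043]]
scene nut_seat 0.63 [189.4, 237.3, 82.4, 77.6] [[0.509, -0.301, 0.008], [0.582, -0.228, 0.018], [0.635, -0.137, 0.076]]
scene soap_bottle 0.87 [212.9, 330.6, 36.4, 44.4] [[0.678, -0.408, 0.008], [0.713, -0.383, 0.127], [0.733, -0.349, 0.19]]
scene tape_roll 0.93 [320.5, 217.9, 39.8, 35.3] [[0.713, -0.028, -0.0], [0.762, 0.017, 0.022], [0.806, 0.066, 0.027]]
scene tape_roll 0.31 [261.1, 136.5, 14.4, 27.2] [[0.464, 0.098, 0.041], [0.483, 0.107, 0.089], [0.494, 0.13, 0.131]]
```

Run:
```python
from h import *
C={n:dict(np.load(n+".npz")) for n in("top","scene")}
W={n:cloud(C[n]) for n in C}
def box(p): 
    (cx,cy),(w,h),a=cv2.minAreaRect((p[:,:2]*1000).astype(np.float32)); return np.round([cx,cy,w,h,a],1), len(p)
for n in W:
    P=W[n].reshape(-1,3); P=P[~np.isnan(P[:,0])]
    for nm,c in(("S1",(.479,.112)),("S2",(.502,.207)),("S3",(.521,.299))):
        near=np.hypot(*(P[:,:2]-c).T)<.045
        for lo,hi in((.126,.135),(.086,.094)):
            q=P[near&(P[:,2]>lo)&(P[:,2]<hi)]
            if len(q)>4: print(n,nm,lo,box(q),np.round(q.mean(0),4))
    near=np.hypot(*(P[:,:2]-(.572,-.215)).T)<.1
    for lo,hi in((.015,.021),(.052,.058),(.0585,.08),(.08,.1)):
        q=P[near&(P[:,2]>lo)&(P[:,2]<hi)]
        if len(q)>2: print(n,"valve",lo,box(q),np.round(q.mean(0),4))
    q=P[(P[:,2]>.036)&(P[:,2]<.043)&(P[:,0]<.57)&(P[:,0]>.42)&(P[:,1]>.04)&(P[:,1]<.38)]
    print(n,"batten",box(q))
a=C["top"]["frame"][90:300,90:500][...,::-1]
b=C["scene"]["frame"][80:390,170:400][...,::-1]
cv2.imwrite("pics/a.png",cv2.resize(a,(800,410),interpolation=3))
```

```text
top S1 0.126 (array([474.9, 119.2,  21.7,  21.7,  14.8]), 113) [0.4746 0.119  0.1288]
top S1 0.086 (array([474.9, 119. ,  36.9,  34. ,  44.2]), 93) [0.4771 0.1145 0.0892]
top S2 0.126 (array([497.9, 212.8,  21.7,  22.3,  64.6]), 120) [0.4981 0.2129 0.1292]
top S2 0.086 (array([497.5, 213.4,  52.6,  48.2,   4.1]), 276) [0.4986 0.2097 0.0893]
top S3 0.126 (array([518. , 306.5,  22.1,  21.5,  67.5]), 118) [0.5179 0.3062 0.1288]
top S3 0.086 (array([518. , 306.3,  52.7,  48. ,  69.5]), 276) [0.5183 0.3008 0.0892]
top valve 0.015 (array([ 569.8, -214.9,  129.6,  169.9,    0.8]), 2386) [ 0.5697 -0.213   0.0172]
top valve 0.052 (array([ 570. , -214.3,   55.6,   55.9,   42.6]), 233) [ 0.5686 -0.2122  0.0541]
top valve 0.0585 (array([ 570.6, -214.4,   39.5,   34.6,   89.5]), 240) [ 0.5702 -0.2131  0.0725]
top valve 0.08 (array([ 569.1, -216. ,    9.8,   20.9,   65.7]), 16) [ 0.5696 -0.2153  0.0887]
top batten (array([496.4, 211.5, 300. ,  64.3,  76.1]), 2321)
scene S1 0.126 (array([476.2, 117.1,  21.2,  24.3,  19.1]), 58) [0.4765 0.1157 0.1292]
scene S1 0.086 (array([479.4, 112.3,  33.6,  25.3,  34.6]), 54) [0.4815 0.11   0.0895]
scene S2 0.126 (array([501.2, 210.4,  23.7,  25.4,  61.1]), 54) [0.5003 0.2102 0.1294]
scene S2 0.086 (array([501.9, 208.3,  46.6,  43.9,  34.6]), 119) [0.5039 0.2042 0.0898]
scene S3 0.126 (array([519.2, 303.8,  21.9,  22.5,  67.3]), 48) [0.5196 0.3035 0.1293]
scene S3 0.086 (array([522. , 300.5,  47.1,  48.1,  36. ]), 108) [0.5231 0.2976 0.0895]
scene valve 0.015 (array([ 571.7, -217.9,  131.2,  170. ,    0.8]), 1970) [ 0.5768 -0.222   0.0175]
scene valve 0.052 (array([ 571.7, -219. ,   56.6,   95.4,   32.5]), 193) [ 0.5761 -0.2216  0.0544]
scene valve 0.0585 (array([ 571.1, -217.4,   38.5,   36.8,   35.7]), 192) [ 0.5741 -0.2197  0.0721]
scene valve 0.08 (array([ 571.4, -217.9,    6.1,    7.3,   62.5]), 14) [ 0.572  -0.2184  0.0889]
scene batten (array([498.2, 208.5, 301.8,  66.6,  75.8]), 971)
```

View pics/a.png

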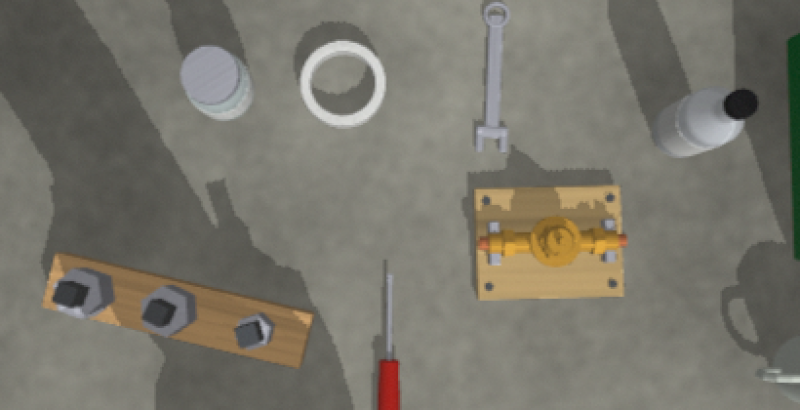

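{"op": "move_arm", "data": {
  "plan": [
    [[4,-5.8,0],[0,0,0],70],
    [[8.5,-12,0],[0,0,0],70],
    [[13,-18,0],[0,0,0],70],
    [[17,-24,0],[0,0,-1],70],
    [[21,-30,0],[0,0,-1.5],70],
    [[24.7,-36,0],[0,0,-1.5],70],
    [[24.7,-36,0],[0,0,-1.5],70],
    [[24.7,-36,0],[0,0,-1.5],70]
  ],
  "force": 60
}}

```text
clock: 1.9
ee_pos: [0.5018, 0.207, 0.2315]
tcp_rot: [0.001, 0.223, 0.975, -0.001]
ft_force: [-0.5, 0.3, 0.3]
opening: 0.0594
grip_force: 0.0
```

Run:
```python
from h import *
s=r.sense(); print({k:np.round(s[k],4) for k in('clock','ee_pos','tcp_rot','opening','ft_force')})
c=r.capture("wrist"); np.savez("w1",**c)
print(c["fx"],c["cx"],c["cy"],np.round(c["world_to_cam"],3).tolist())
# undistorted view
cv2.imwrite("pics/w1.png",c["frame"][...,::-1])
```

```text
{'clock': np.float64(1.9), 'ee_pos': array([0.5018, 0.207 , 0.2315]), 'tcp_rot': array([ 7.000e-04,  2.227e-01,  9.749e-01, -5.000e-04]), 'opening': np.float64(0.0594), 'ft_force': array([-0.4657,  0.288 ,  0.2894])}
325.19226210127806 277.1447665116949 205.8868466122284 [[0.435, 0.901, -0.0, -0.405], [0.86, -0.415, 0.297, -0.383], [0.267, -0.129, -0.955, 0.273], [0.0, 0.0, 0.0, 1.0]]
```

View pics/w1.png

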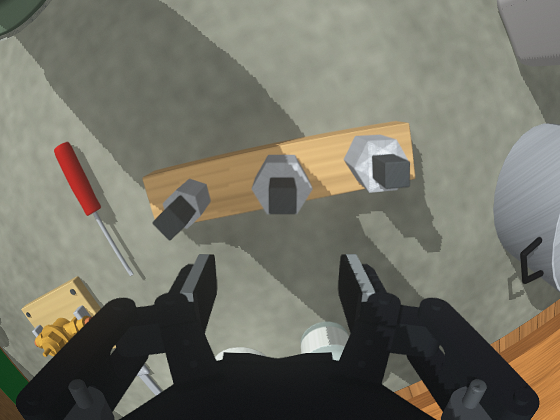

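```bash
cat >> h.py <<'E'
def wcloud(c):
    d=c["depth"]; v,u=np.mgrid[:d.shape[0],:d.shape[1]]
    x=(u-c["cx"])/c["fx"]; y=(v-c["cy"])/c["fy"]; t=np.hypot(x,y)+1e-9; k=np.tan(np.minimum(t,1.45))/t
    P=np.stack([x*k*d,y*k*d,d,np.ones_like(d)],-1)@np.linalg.inv(c["world_to_cam"]).T
    P=P[...,:3]; P[(d<=0)|(t>1.4)]=np.nan; return P
def box(p): 
    (cx,cy),(w,h),a=cv2.minAreaRect((p[:,:2]*1000).astype(np.float32)); return np.round([cx,cy,w,h,a],1).tolist(), len(p)
E
python3 - <<'E'
from h import *
print(r.sense()["ee_pos"])
c=r.capture("wrist")
P=wcloud(c).reshape(-1,3); P=P[~np.isnan(P[:,0])]
for nm,k in(("S1",(.476,.118)),("S2",(.5,.211)),("S3",(.519,.304))):
    n=np.hypot(*(P[:,:2]-k).T)<.04
    for lo,hi in((.126,.135),(.086,.094)):
        q=P[n&(P[:,2]>lo)&(P[:,2]<hi)]
        if len(q)>5: print(nm,lo,box(q),np.round(q[:,2].mean(),4))
n=np.hypot(*(P[:,:2]-(.571,-.216)).T)<.1
for lo,hi in((.015,.021),(.0585,.1)):
    q=P[n&(P[:,2]>lo)&(P[:,2]<hi)]
    if len(q)>5: print("valve",box(q))
s=r.sense(); print(s["ee_pos"],s["tcp_rot"],s["qd"])
E
```

```text
[0.50044221 0.20978829 0.23136273]
S1 0.126 ([475.7, 119.1, 21.9, 23.0, 15.6], 632) 0.1302
S1 0.086 ([474.7, 122.7, 34.1, 31.5, 17.2], 433) 0.0903
S2 0.126 ([498.6, 213.6, 21.5, 21.6, 64.3], 752) 0.1303
S2 0.086 ([499.0, 213.6, 53.9, 48.2, 5.5], 1386) 0.0905
S3 0.126 ([519.2, 306.3, 22.3, 22.5, 70.9], 704) 0.1303
S3 0.086 ([518.3, 305.5, 47.8, 55.1, 44.0], 1243) 0.0905
valve ([560.7, -216.7, 172.9, 129.1, 83.2], 1749)
valve ([568.0, -211.8, 31.8, 37.8, 2.0], 377)
[0.49960905 0.21146719 0.23130532] [-3.97524072e-05  2.19787105e-01  9.75547854e-01  1.09100159e-04] [-0.03252369 -0.00249065 -0.01794024  0.00213033 -0.00143565  0.00110581
 -0.00507914]
```

{"op": "move_arm", "data": {
  "plan": [
    [[0,0.2,-4],[0,0,0],70],
    [[0,0.2,-8.5],[0,0,0],70],
    [[0,0.2,-12],[0,0,0],70],
    [[0,0.2,-13.5],[0,0,0],70],
    [[0,0.2,-13.5],[0,0,0],70],
    [[0,0.2,-13.5],[0,0,0],0],
    [[0,0.2,-13.5],[0,0,0],0],
    [[0,0.2,-13.5],[0,0,0],0]
  ],
  "force": 80
}}

```text
clock: 3.0
ee_pos: [0.5, 0.214, 0.0973]
tcp_rot: [0.001, 0.219, 0.976, 0.001]
ft_force: [-2.7, -1.2, 10.0]
opening: 0.0207
grip_force: 78.1
```

{"op": "move_arm", "data": {
  "plan": [
    [[0,0,0],[0,0,0],0],
    [[0,0,0],[0,0,0],0],
    [[0,0,1],[0,0,0],0],
    [[0,0,4],[0,0,0],0],
    [[0,0,8],[0,0,0],0],
    [[0,0,11],[0,0,0],0]
  ]
}}

```text
clock: 3.75
ee_pos: [0.4996, 0.2137, 0.2085]
tcp_rot: [0.0, 0.219, 0.976, 0.0]
ft_force: [0.3, -0.8, -3.3]
opening: 0.0209
grip_force: 78.8
```

Run:
```python
from h import *
c=r.capture("wrist"); s=r.sense(); print({k:np.round(s[k],4) for k in('clock','ee_pos','tcp_rot','opening','grip_force','ft_force')})
cv2.imwrite("pics/w2.png",c["frame"][...,::-1])
P=wcloud(c).reshape(-1,3); P=P[~np.isnan(P[:,0])]
n=np.hypot(*(P[:,:2]-s["ee_pos"][:2]).T)<.045; z=P[n,2]
print(np.histogram(z,bins=np.arange(.12,.26,.005)))
for lo,hi in((.195,.204),(.236,.245)):
    q=P[n&(P[:,2]>lo)&(P[:,2]<hi)]
    if len(q)>5: print(lo,box(q),q[:,2].mean())
```

```text
{'clock': np.float64(3.8), 'ee_pos': array([0.5008, 0.2142, 0.2118]), 'tcp_rot': array([0.002 , 0.2194, 0.9756, 0.0018]), 'opening': np.float64(0.0209), 'grip_force': np.float64(79.1845), 'ft_force': array([2.9356, 1.0482, 2.2361])}
(array([   0,    0,    0,    0,    0,    0,   90,  160,  151,  166,  185,
        186,  210,  234,  244,  272, 2520,  190,  258,  446,  527,  573,
        623,  719, 2589,  735,  778, 1312]), array([0.12 , 0.125, 0.13 , 0.135, 0.14 , 0.145, 0.15 , 0.155, 0.16 ,
       0.165, 0.17 , 0.175, 0.18 , 0.185, 0.19 , 0.195, 0.2  , 0.205,
       0.21 , 0.215, 0.22 , 0.225, 0.23 , 0.235, 0.24 , 0.245, 0.25 ,
       0.255, 0.26 ]))
0.195 ([488.6, 219.3, 55.2, 25.3, 65.5], 2760) 0.20144720911283323
0.236 ([498.9, 215.1, 48.3, 24.4, 66.0], 3186) 0.24116163761726198
```

View pics/w2.png

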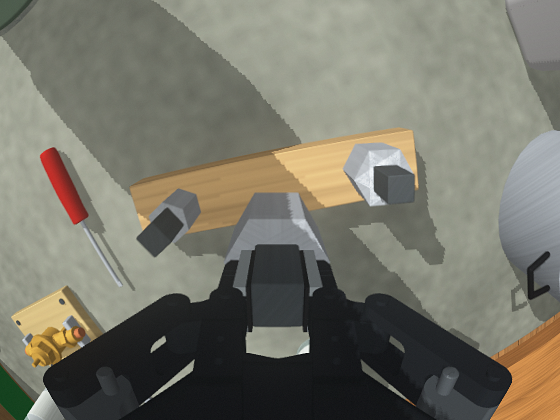

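{"op": "move_arm", "data": {
  "plan": [
    [[0.5,-3,0],[0,0,0],0],
    [[1.5,-9,0],[0,0,4],0],
    [[2.6,-15.5,0],[0,0,9],0],
    [[3.6,-21.5,0],[0,0,14],0],
    [[4.6,-27.5,0],[0,0,19],0],
    [[5.6,-33.5,0],[0,0,23],0],
    [[6.6,-39.5,0],[0,0,26],0],
    [[7.1,-42.8,0],[0,0,26],0]
  ]
}}

```text
clock: 4.8
ee_pos: [0.5699, -0.218, 0.2065]
tcp_rot: [-0.0, -0.005, 1.0, -0.0]
ft_force: [-0.1, 0.1, -3.4]
opening: 0.021
grip_force: 79.2
```

{"op": "move_arm", "data": {
  "plan": [
    [[0,0,-1],[0,0,0],0],
    [[0,0,-3.5],[0,0,0],0],
    [[0,0,-3.5],[0,0,0],0],
    [[0,0,-3.5],[0,0,0],0]
  ]
}}

```text
clock: 5.3
ee_pos: [0.5708, -0.2138, 0.1721]
tcp_rot: [0.0, -0.006, 1.0, -0.0]
ft_force: [0.6, 0.3, -3.7]
opening: 0.0209
grip_force: 79.0
```

Run:
```python
from h import *
im=[]
for n,(v0,v1,u0,u1) in(("top",(150,270,310,430)),("scene",(200,320,170,290))):
    c=r.capture(n); im.append(cv2.resize(c["frame"][v0:v1,u0:u1,::-1],(400,400),interpolation=3))
    P=cloud(c).reshape(-1,3); P=P[~np.isnan(P[:,0])]
    q=P[(np.hypot(*(P[:,:2]-(.5705,-.2155)).T)<.06)&(P[:,2]>.155)&(P[:,2]<.164)]
    print(n,box(q) if len(q)>5 else 0)
    q=P[(np.hypot(*(P[:,:2]-(.5705,-.2155)).T)<.06)&(P[:,2]>.113)&(P[:,2]<.157)]
    print(n,box(q) if len(q)>5 else 0)
cv2.imwrite("pics/c.png",np.hstack(im))
s=r.sense(); print({k:np.round(s[k],4) for k in('clock','ee_pos','tcp_rot','opening','grip_force','ft_force')})
```

```text
top ([569.9, -200.7, 47.9, 18.2, 6.6], 55)
top ([570.3, -195.4, 46.3, 5.2, 0.3], 34)
scene ([583.5, -217.6, 51.5, 26.9, 79.9], 93)
scene ([577.9, -225.7, 54.8, 25.1, 31.3], 179)
{'clock': np.float64(5.4), 'ee_pos': array([ 0.5709, -0.2141,  0.1723]), 'tcp_rot': array([ 6.0e-04, -6.1e-03,  1.0e+00, -2.0e-04]), 'opening': np.float64(0.0208), 'grip_force': np.float64(79.024), 'ft_force': array([ 1.0024, -0.1483, -2.6905])}
```

View pics/c.png

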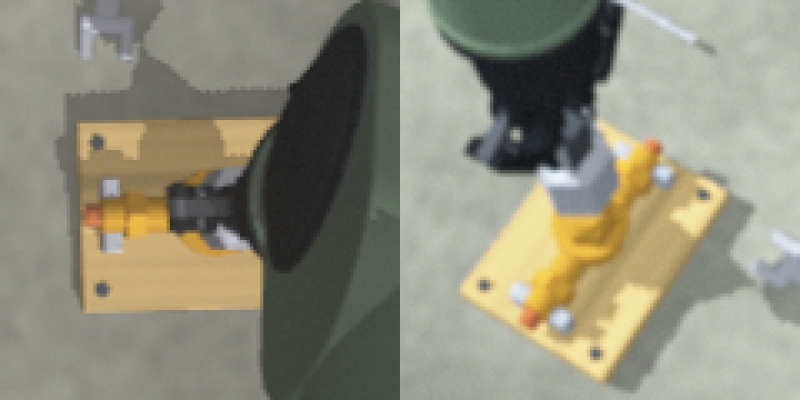

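{"op": "move_arm", "data": {
  "plan": [
    [[0,0,-2],[0,0,0],0],
    [[0,0,-3.2],[0,0,0],0],
    [[0,0,-3.7],[0,0,0],0],
    [[0,0,-4.1],[0,0,0],0],
    [[0,0,-4.1],[0,0,0],0]
  ]
}}

```text
clock: 6.02
ee_pos: [0.5707, -0.2152, 0.1306]
tcp_rot: [0.0, -0.006, 1.0, -0.001]
ft_force: [1.4, -5.5, -3.8]
opening: 0.0207
grip_force: 79.3
```

{"op": "move_arm", "data": {
  "plan": [
    [[0,0,-0.3],[0,0,0],0],
    [[0,0,-0.5],[0,0,0],0],
    [[0,0,-0.7],[0,0,0],0],
    [[0,0,-0.7],[0,0,0],0]
  ]
}}

```text
clock: 6.52
ee_pos: [0.5729, -0.2161, 0.1277]
tcp_rot: [0.003, -0.005, 1.0, -0.001]
ft_force: [-6.7, -2.5, 49.8]
opening: 0.0207
grip_force: 87.1
```

{"op": "move_arm", "data": {
  "plan": [
    [[0,0,0.2],[0,0,0],0],
    [[-0.2,0,0.2],[0,0,0],0],
    [[-0.2,0.15,0.15],[0,0,0],0],
    [[-0.2,0,0.1],[0,0,3],0],
    [[-0.2,-0.15,0.1],[0,0,0],0],
    [[-0.2,0,0.1],[0,0,-3],0],
    [[-0.2,0,0.1],[0,0,0],0],
    [[-0.2,0,0.1],[0,0,0],0]
  ]
}}

```text
clock: 7.52
ee_pos: [0.5717, -0.2161, 0.1277]
tcp_rot: [0.004, -0.006, 1.0, -0.002]
ft_force: [4.5, -6.9, 27.2]
opening: 0.0214
grip_force: 84.0
```

{"op": "move_arm", "data": {
  "plan": [
    [[0.2,-0.1,0],[0,0,0],0],
    [[0.2,-0.1,0],[0,0,4],0],
    [[0.25,-0.1,0],[0,0,7],0],
    [[0.25,-0.1,0],[0,0,0],0],
    [[0.2,-0.1,0],[0,0,-5],0],
    [[0.2,0,0],[0,0,-5],0],
    [[0.2,-0.1,0],[0,0,0],0],
    [[0.2,-0.1,0],[0,0,0],0]
  ]
}}

```text
clock: 8.52
ee_pos: [0.5727, -0.2166, 0.1274]
tcp_rot: [0.003, -0.006, 1.0, -0.001]
ft_force: [-1.9, -3.4, 31.8]
opening: 0.0209
grip_force: 85.1
```

{"op": "move_arm", "data": {
  "plan": [
    [[0,0,2],[0,0,0],0],
    [[0,0,6],[0,0,0],0],
    [[-0.5,3,8.2],[0,0,0],0],
    [[-1.5,9,8.2],[0,0,-5],0],
    [[-2.5,15,8.2],[0,0,-10],0],
    [[-3.5,21,8.2],[0,0,-15],0],
    [[-4.5,27,8.2],[0,0,-20],0],
    [[-5.5,33,8.2],[0,0,-25],0]
  ]
}}

```text
clock: 9.52
ee_pos: [0.5148, 0.1169, 0.2066]
tcp_rot: [0.0, 0.212, 0.977, 0.0]
ft_force: [2.0, 0.5, -3.1]
opening: 0.0214
grip_force: 80.4
```

{"op": "move_arm", "data": {
  "plan": [
    [[-1,6,0],[0,0,-1],0],
    [[-1.6,9.9,0],[0,0,-1],0],
    [[-1.6,9.9,0],[0,0,-1],0],
    [[-1.6,9.9,-5],[0,0,-1],0],
    [[-1.6,9.9,-9],[0,0,-1],0],
    [[-1.6,9.9,-10.5],[0,0,-1],0],
    [[-1.6,9.9,-10.8],[0,0,-1],0],
    [[-1.6,9.9,-10.8],[0,0,-1],0]
  ]
}}

```text
clock: 10.52
ee_pos: [0.5001, 0.2138, 0.0994]
tcp_rot: [0.001, 0.219, 0.976, 0.0]
ft_force: [0.4, 0.2, -3.1]
opening: 0.0206
grip_force: 80.1
```

{"op": "move_arm", "data": {
  "plan": [
    [[0,0,-0.1],[0,0,0],0],
    [[0,0,-0.25],[0,0,0],0],
    [[0,0,-0.25],[0,0,0],0]
  ]
}}

```text
clock: 10.9
ee_pos: [0.5, 0.2141, 0.0973]
tcp_rot: [0.001, 0.219, 0.976, 0.001]
ft_force: [-5.7, -1.0, 19.6]
opening: 0.0212
grip_force: 83.4
```

{"op": "move_arm", "data": {
  "plan": [
    [[0,0,0.1],[0,0,0],70],
    [[0,0,0.1],[0,0,0],70],
    [[0,0,0.1],[0,0,0],70],
    [[0,0,4],[0,0,0],70],
    [[0,0,9],[0,0,0],70],
    [[0.8,4,13],[0,0,2],70],
    [[2,9.3,13],[0,0,4.5],70],
    [[2,9.3,13],[0,0,4.5],70]
  ]
}}

```text
clock: 11.9
ee_pos: [0.519, 0.3108, 0.2257]
tcp_rot: [-0.0, 0.178, 0.984, 0.001]
ft_force: [-0.2, -1.0, -0.4]
opening: 0.0594
grip_force: 0.0
```

Run:
```python
from h import *
r.capture("wrist");r.capture("wrist");r.capture("wrist")
c=r.capture("wrist"); cv2.imwrite("pics/w3.png",c["frame"][...,::-1])
P=wcloud(c).reshape(-1,3); P=P[~np.isnan(P[:,0])]
for nm,k in(("S1",(.476,.118)),("S2",(.5,.211)),("S3",(.519,.304))):
    n=np.hypot(*(P[:,:2]-k).T)<.04
    for lo,hi in((.126,.135),(.086,.094)):
        q=P[n&(P[:,2]>lo)&(P[:,2]<hi)]
        if len(q)>5: print(nm,lo,box(q),np.round(q[:,2].mean(),4))
s=r.sense(); print({k:np.round(s[k],4) for k in('clock','ee_pos','tcp_rot','opening','ft_force')})
```

```text
S1 0.126 ([475.7, 119.4, 22.3, 23.0, 16.6], 446) 0.1301
S1 0.086 ([475.4, 123.2, 35.9, 31.4, 8.1], 387) 0.0902
S2 0.126 ([497.8, 216.1, 22.7, 22.6, 67.4], 686) 0.1302
S2 0.086 ([495.8, 219.5, 48.9, 46.0, 33.5], 1213) 0.0905
S3 0.126 ([519.0, 306.9, 22.0, 22.0, 69.3], 804) 0.1303
S3 0.086 ([519.5, 306.5, 48.3, 54.6, 39.8], 1425) 0.0904
{'clock': np.float64(12.1), 'ee_pos': array([0.5195, 0.3057, 0.2255]), 'tcp_rot': array([-1.000e-04,  1.813e-01,  9.834e-01, -4.000e-04]), 'opening': np.float64(0.0599), 'ft_force': array([ 0.6859,  0.4428, -0.1601])}
```

View pics/w3.png

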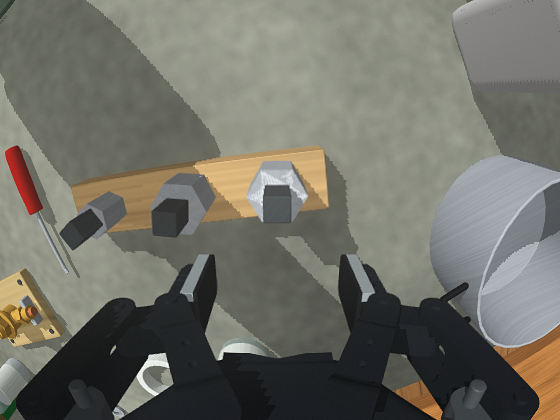

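{"op": "move_arm", "data": {
  "plan": [
    [[0,0.1,-4],[0,0,0],70],
    [[0,0.1,-8.5],[0,0,0],70],
    [[0,0.1,-12],[0,0,0],70],
    [[0,0.1,-12.9],[0,0,0],70],
    [[0,0.1,-12.9],[0,0,0],70],
    [[0,0.1,-12.9],[0,0,0],0],
    [[0,0.1,-12.9],[0,0,0],0],
    [[0,0.1,-12.9],[0,0,0],0]
  ]
}}

```text
clock: 13.1
ee_pos: [0.5199, 0.3078, 0.0978]
tcp_rot: [0.001, 0.181, 0.984, 0.0]
ft_force: [-1.6, -3.0, 8.7]
opening: 0.0212
grip_force: 79.2
```

{"op": "move_arm", "data": {
  "plan": [
    [[0,0,0],[0,0,0],0],
    [[0,0,0],[0,0,0],0],
    [[0,0,1],[0,0,0],0],
    [[0,0,4],[0,0,0],0],
    [[0,0,8],[0,0,0],0],
    [[0,0,11.5],[0,0,0],0],
    [[0,0,11.5],[0,0,0],0]
  ]
}}

```text
clock: 13.98
ee_pos: [0.5204, 0.3083, 0.2148]
tcp_rot: [0.002, 0.181, 0.984, 0.002]
ft_force: [-0.5, 0.7, -4.1]
opening: 0.0213
grip_force: 79.2
```

{"op": "move_arm", "data": {
  "plan": [
    [[0.3,-3,0],[0,0,0],0],
    [[0.9,-9,0],[0,0,4],0],
    [[1.5,-15,0],[0,0,8],0],
    [[2.1,-21,0],[0,0,12],0],
    [[2.7,-27,0],[0,0,16],0],
    [[3.3,-33,0],[0,0,20],0],
    [[3.9,-39,0],[0,0,21.5],0],
    [[4.5,-45,0],[0,0,21.5],0]
  ]
}}

```text
clock: 14.98
ee_pos: [0.564, -0.1441, 0.2111]
tcp_rot: [-0.0, -0.006, 1.0, 0.0]
ft_force: [1.1, 0.4, -3.5]
opening: 0.0208
grip_force: 79.0
```

{"op": "move_arm", "data": {
  "plan": [
    [[0.5,-5,0],[0,0,0],0],
    [[0.7,-7.4,0],[0,0,0],0],
    [[0.7,-7.4,0],[0,0,0],0],
    [[0.7,-7.4,-3],[0,0,0],0],
    [[0.7,-7.4,-6],[0,0,0],0],
    [[0.7,-7.4,-7.5],[0,0,0],0],
    [[0.7,-7.4,-8],[0,0,0],0],
    [[0.7,-7.4,-8],[0,0,0],0]
  ]
}}

```text
clock: 15.98
ee_pos: [0.5717, -0.2162, 0.1322]
tcp_rot: [0.0, -0.006, 1.0, -0.0]
ft_force: [0.0, -0.5, -3.5]
opening: 0.0208
grip_force: 79.2
```

Lower in small steps past the previous stop height (0.1275).

{"op": "move_arm", "data": {
  "plan": [
    [[0,0,-0.3],[0,0,0],0],
    [[0,0,-0.5],[0,0,0],0],
    [[0,0,-0.7],[0,0,0],0],
    [[0,0,-0.8],[0,0,0],0],
    [[0,0,-0.8],[0,0,0],0]
  ]
}}

```text
clock: 16.6
ee_pos: [0.5714, -0.2163, 0.1237]
tcp_rot: [-0.0, -0.006, 1.0, 0.0]
ft_force: [0.7, 1.0, -3.8]
opening: 0.0208
grip_force: 79.2
```

{"op": "move_arm", "data": {
  "plan": [
    [[0,0,-0.4],[0,0,0],0],
    [[0,0,-0.7],[0,0,0],0],
    [[0,0,-1.0],[0,0,0],0],
    [[0,0,-1.15],[0,0,0],0],
    [[0,0,-1.25],[0,0,0],0],
    [[0,0,-1.25],[0,0,0],0]
  ]
}}

```text
clock: 17.35
ee_pos: [0.5717, -0.2165, 0.1127]
tcp_rot: [0.0, -0.006, 1.0, -0.0]
ft_force: [-7.7, 1.8, 20.8]
opening: 0.0207
grip_force: 82.7
```

Run:
```python
from h import *
im=[]
for n,(v0,v1,u0,u1) in(("top",(210,290,100,260)),("scene",(200,320,170,290))):
    c=r.capture(n); im.append(cv2.resize(c["frame"][v0:v1,u0:u1,::-1],(400,200 if n=="top" else 400),interpolation=3))
    if n=="top": 
        im[0]=np.vstack([im[0],im[0]*0])
        P=cloud(c).reshape(-1,3)
        for k in((.475,.119),(.498,.214)):
            q=P[(np.hypot(*(P[:,:2]-k).T)<.045)&(P[:,2]>.126)&(P[:,2]<.135)]; print(box(q))
    else:
        P=cloud(c).reshape(-1,3)
        for k in((.476,.117),(.501,.211)):
            q=P[(np.hypot(*(P[:,:2]-k).T)<.045)&(P[:,2]>.126)&(P[:,2]<.135)]; print(box(q))
cv2.imwrite("pics/d.png",np.hstack(im))
s=r.sense(); print({k:np.round(s[k],4) for k in('clock','ee_pos','tcp_rot','opening','grip_force','ft_force')})
```

```text
([474.8, 119.1, 21.7, 22.1, 15.2], 122)
([497.3, 215.7, 22.2, 21.8, 66.1], 122)
([476.9, 115.4, 22.0, 24.8, 19.5], 59)
([499.3, 212.6, 23.5, 21.8, 65.3], 53)
{'clock': np.float64(17.45), 'ee_pos': array([ 0.5717, -0.2165,  0.1127]), 'tcp_rot': array([ 5.0e-04, -5.8e-03,  1.0e+00, -1.0e-04]), 'opening': np.float64(0.021), 'grip_force': np.float64(82.7236), 'ft_force': array([-7.0633,  0.9167, 22.5325])}
```

View pics/d.png

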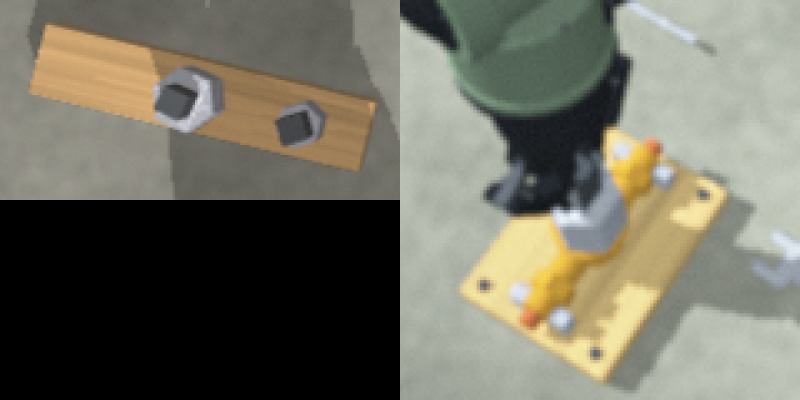

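The left crop shows the non-fitting wide socket (around 188,98) and the slender one (300,125) upright on the batten. The right crop shows the held socket down on the shoulder (around 590,215). The measured height, 112.7 mm against 112.8 mm expected, confirms it is seated.

```bash
python3 -c "
from cell import r
print(r.close_job())"
```

```text
the job is handed in; nothing more can be done
None
```

The job is handed in: the wide socket from the far end of the batten fits and is still held by its stem, fully seated on the nut; the other wide one stopped on the cone and is back upright on the batten, and the slender one was never moved.

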